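# Load-test a feeder pressure spring and sort it by the tester's mark

## Robot

A 6-joint arm with a two-finger parallel gripper is mounted at the origin on the work surface. World frame = base frame: x ahead of the robot, y to its left, z up, the work surface at z = 0. Lengths are in m, angles in degrees, forces in N, time in s.
With the tool pointing down it reaches from about 0.4 to 0.925 m from the base axis. Payload 12.5 kg.
Tool frame: the origin (TCP) lies on the centre line of the jaws, within the pads' length; the fingertips stand 11 mm ahead of it and the grasp point (between the pads) lies 8 mm behind it; x points along the fingers, y is the direction in which the jaws open and shut, and the axes are right-handed (so a half turn about x gives the same grasp; the last joint's range is limited). The gripper opens to 95 mm and grips with 3 to 60 N. Pads are 20 mm wide; open, the fingers measure 119 mm over their backs; the gripper's body (75 mm by 180 mm) begins 59 mm behind the grasp point.
Start: joints at [71.07, 28.126, 89.318, -0, 62.55, -6.05], TCP at [0.139, 0.609, 0.226] pointing down, gripper open.
Joint ranges: [-177.58, 177.58], [-47.91, 125.51], [2.72, 160], [-65.01, 245.01], [3.68, 167.84], [-153.87, 153.87]. Speed limits (degrees/s): [127.2, 127.2, 159.86, 180, 180, 180].

## Interface

Orientations are given as a 3x3 rotation matrix whose columns are the frame's x, y, z axes.
In Python, from plant import manip gives the robot as it stands. Calls block until the motion is done:
- manip.move_to(position, orientation): joint-space move of the TCP to a pose.
- manip.move_l(position, rotation=None, velocity=0.15): straight line of the TCP; rotation=None keeps the orientation; velocity is the mean speed in m/s.
- manip.goto_joints(angles): joint-space move.
- manip.set_gripper(opening, strength=None): finger opening in m; strength is the grip in N (None keeps the last); returns when the fingers have stopped.
- manip.pause(seconds).
- manip.inverse_kinematics(position, orientation): joint angles nearest the present ones, or None.
- manip.get_image(name): name is "scene" or "top" or "wrist"; returns a dict with "image" (480x640x3 uint8, red, green, blue), "z_map" (480x640 float32, m along the optical axis (not along the pixel's ray), 0 where there is no reading), "camera_matrix" (3x3 intrinsics, pixels), "rvec" (rotation vector, rad) and "tvec" (3), from world to camera coordinates, as OpenCV has them; the wrist camera has in their place "T_tool_cam" (4x4, takes a point from camera to tool coordinates, whose origin is the TCP and whose axes are the tool frame's). Camera axes: x right, y down, z forward; pixel columns grow to the right and rows downward; lengths in m; the calibration is good to about 2 mm. A picture is of the moment at which its call begins: read the wrist's pose just before it.
A pose or a line that the arm cannot do raises manip.MotionError and nothing moves.
- manip.sign_off(): hands the job in, once; it reports no verdict.
Readings, each from a call of its own:
- manip.current_time_s(): time.
- manip.current_q(): joint angles.
- manip.current_joint_vel(): joint speeds.
- manip.current_joint_torque(): joint torques, N m.
- manip.current_tool_pos(): TCP position.
- manip.current_eef_rot(): TCP orientation.
- manip.current_contact_force(): force on the tool from outside, world axes, zero at the start.
- manip.current_torque(): the same for the moment, N m.
- manip.current_finger_gap(): finger opening in m.
Only numpy, scipy, OpenCV 4.12 (cv2) and the standard library are available. Lean on these libraries where they do the work, as an engineer would, in place of code of your own. Each camera call takes 0.05 s, during which the arm holds its last target.

## Task

Stand the spring cartridge in the round seat of the spring tester and press its cap straight down with a steady 15 N for a second (never more than 20 N), so that a cap that sinks far enough drags the brass pointer down the post; do not touch the pointer yourself. Then read the pointer: if it has stayed above the brass reference mark the spring is still good and is to be stood upright in the low wooden tray; if it was dragged below the mark the spring is tired and is to be stood upright in the deeper steel tray. Leave the flange, the pipe piece and the hammer where they are.

Things in the scene. Friction and masses are not known exactly. Their poses are not given: they have to be found in the camera images.
- spring: Spring cartridge, about 105 g, steel. Origin: centre of its foot's underside, z up its axis. Foot 33 mm wide, 8 mm high, lower edge bevelled; coil 25 mm wide; on top a sliding cap: sleeve 27 mm wide under a disc 49 mm wide, 14 mm thick, gripped here. Height 86 to 100 mm to the cap's top when free, other in every run (coil sag). The cap sinks 1 mm per 1.4 N, up to 20 mm, and returns.
- tester: Spring tester bolted to the bench: grey plate 100 x 145 mm, 16 mm thick. Origin: on the seat's axis, on the bench; y points from seat to post. Aluminium post 14 x 10 mm at y = 52 mm, 108 mm high; beyond it at y = 86 mm a bar 6 x 16 mm, 110 mm high, with the brass mark. Grip a seated spring from above with the fingers on its x and -x sides, clear of post and pointer.
- seat (a point): Centre of the floor of the tester's round steel seat, 18 mm above the bench. The seat is a shallow cup, 36 mm inside and 46 mm outside diameter, its rim 6 mm above its floor. The tester's axes.
- mark (a point): The reference mark, a fixed brass bar 3 mm thick, 83.3 mm above the bench (its middle), on the bar behind the post.
- pointer (a joint): How far the brass pointer stands below its topmost place, m (0 to 0.030). It slides down the post with about 1 N of friction and stays where it is left. It is level with the reference mark at 0.0042; smaller is above the mark, larger below. It starts near the top; a fresh spring may not reach it under 15 N, and is good.
- pointer_arm: The pointer's thin brass arm, 8 mm wide, 4 mm thick, on a collar on the post; the robot must not touch it. Origin: on the post's axis at the arm's underside. It reaches to 20.5 mm from the seat's axis, so its end lies under the overhanging disc of a seated spring (its top 89.5 mm above the bench with the pointer at 0) and is pushed down by the disc. Spring in and out: straight up and down.
- pointer_tip (a point): Tip of the pointer's needle, on the far side of the post next to the reference mark; compare its height with the mark's.
- keep_tray: Low tray of light wood for good springs, 120 x 120 mm, 22 mm high, walls and floor 6 mm; fixed. Origin: centre of its underside on the bench.
- scrap_tray: Deeper tray of bare sheet steel for tired springs, 120 x 120 mm, 50 mm high, walls and floor 4 mm; fixed. Origin: centre of its underside on the bench. The two trays change sides from run to run.
- flange: Bystander: dark steel pipe flange lying flat, 104 mm diameter, 14 mm high. Origin: centre of its underside.
- pipe_stub: Bystander: short piece of steel pipe standing on end, 48 mm diameter, 65 mm high. Origin: centre of its underside.
- hammer: Bystander: hammer lying on the bench, 260 mm long.
There are look-alikes about, which are no part of the job. Leave any orange or pink look-alike of the scrap_tray alone.

How it is judged:
By the outcome, as a careful person would: the job done as asked, in the order asked, and still so for the second after the job is handed in, with the robot touching nothing.
It also fails if it takes over 64 s, if anything falls off the work surface, if the arm or the gripper's body presses on something with over 40 N, if the wrist force passes 120 N, or if a joint passes its speed limit or range.

## Working session

There is one attempt and no reset: what is moved stays moved. The work goes in short steps, each a Python script; the robot and the scene stay as the last script left them, time stands still between calls to the robot, and variables do not carry over. Pictures are saved under pics/ and viewed, and the job is handed in when it is done.

```bash
ls; mkdir -p pics; cat > h.py <<'E'
from plant import manip
import numpy as np, cv2
def snap(n,f=None):
    T=(np.array(manip.current_tool_pos()),np.array(manip.current_eef_rot()))
    d=manip.get_image(n)
    if f: cv2.imwrite('pics/'+f+'.png',d['image'][:,:,::-1])
    np.savez('pics/'+(f or n)+'.npz',**d,tp=T[0],tr=T[1])
    return d,T
def cloud(d,T=None):
    z=np.asarray(d['z_map'],float);K=np.asarray(d['camera_matrix'])
    v,u=np.mgrid[:480,:640]
    P=np.stack([(u-K[0,2])/K[0,0]*z,(v-K[1,2])/K[1,1]*z,z],-1)
    if 'T_tool_cam' in d:
        A=np.asarray(d['T_tool_cam']);P=P@A[:3,:3].T+A[:3,3]
        P=P@T[1].T+T[0]
    else:
        R=cv2.Rodrigues(np.asarray(d['rvec'],float))[0];P=(P-np.asarray(d['tvec']).ravel())@R
    P[z<=0]=np.nan
    return P
E
python3 - <<'E'
from h import *
for n in('scene','top','wrist'):
    d,T=snap(n,n+'0');P=cloud(d,T);print(n,np.nanmin(P,(0,1)),np.nanmax(P,(0,1)))
print(manip.current_time_s(),manip.current_eef_rot(),manip.current_finger_gap(),manip.current_contact_force())
E
```

```text
pics
scene [-1.58457325 -1.79699242 -0.77461474] [1.12475625 1.4393248  0.5918997 ]
top [-0.2512634  -1.29151354 -0.7792142 ] [1.71078594 1.4431699  0.7773313 ]
wrist [-0.12106529  0.21070719 -0.758526  ] [0.89737138 1.49524492 0.33717963]
0.15 [[-2.48218339e-04  2.22877006e-01  9.74846541e-01]
 [-7.23924939e-04  9.74846276e-01 -2.22877129e-01]
 [-9.99999707e-01 -7.61037914e-04 -8.06285003e-05]] 0.09500209476487347 [ 0.08477546 -0.30789338 -0.26037814]
```

View pics/scene0.png

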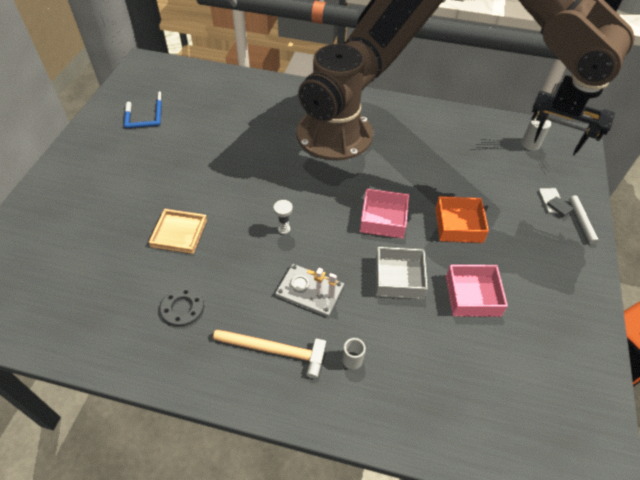

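View pics/top0.png

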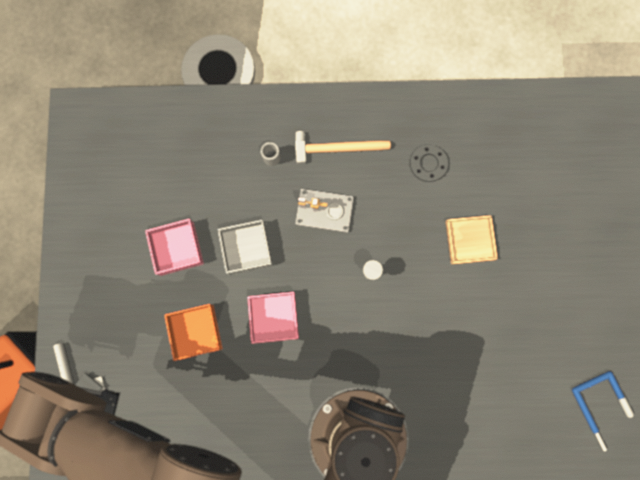

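View pics/wrist0.png

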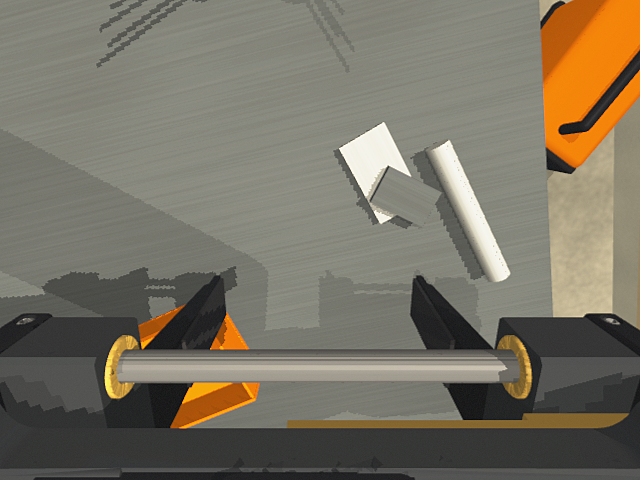

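The spring stands at top px (373,270), with the tester at (325,210) and its post on the left. The wooden tray is at (472,240) and the bare steel tray at (245,246). I'll locate these from the depth map.

```bash
python3 - <<'E'
from h import *
for n,boxes in (('top0',dict(spring=(355,250,395,290),tester=(285,180,365,240),keep=(440,205,505,275),steel=(210,210,280,280))),):
    d=dict(np.load(f'pics/{n}.npz'));P=cloud(d)
    for k,(a,b,c,e) in boxes.items():
        Q=P[b:e,a:c].reshape(-1,3);Q=Q[~np.isnan(Q[:,0])]
        for lo,hi in((.004,.03),(.01,.03),(.03,.06),(.06,.12)):
            S=Q[(Q[:,2]>lo)&(Q[:,2]<hi)]
            if len(S)>5: print(k,lo,len(S),S.mean(0).round(4),S.min(0).round(4),S.max(0).round(4),cv2.minAreaRect((S[:,:2]*1000).astype(np.float32)))
    im=d['image'][:,:,::-1][170:290,200:520]
    cv2.imwrite('pics/topc.png',cv2.resize(im,None,fx=2.5,fy=2.5,interpolation=cv2.INTER_CUBIC))
d=dict(np.load('pics/scene0.npz'));P=cloud(d)
Q=P[195:240,270:300].reshape(-1,3);S=Q[(Q[:,2]>.06)&(Q[:,2]<.12)];print('scene spring',len(S),S.mean(0),S.min(0),S.max(0))
im=d['image'][:,:,::-1][190:330,230:390]
cv2.imwrite('pics/scenec.png',cv2.resize(im,None,fx=4,fy=4,interpolation=cv2.INTER_CUBIC))
E
```

```text
spring 0.004 266 [ 0.44   -0.0598  0.0059] [ 0.3845 -0.112   0.004 ] [ 0.4921 -0.0042  0.0133] ((438.265869140625, -58.11759948730469), (105.97224426269531, 105.4700698852539), 88.79668426513672)
spring 0.01 8 [ 0.4287 -0.0714  0.0119] [ 0.3896 -0.1011  0.0101] [ 0.4785 -0.0188  0.0133] ((425.560546875, -71.50555419921875), (85.44007110595703, 82.35334014892578), 21.171920776367188)
spring 0.06 301 [ 0.4284 -0.0445  0.0994] [ 0.405  -0.069   0.0827] [ 0.4533 -0.0206  0.1074] ((428.2013854980469, -44.37892150878906), (46.45506286621094, 47.69878005981445), 42.39295959472656)
tester 0.004 2351 [0.6007 0.0704 0.0145] [ 0.5219 -0.0371  0.004 ] [0.6898 0.1816 0.03  ] ((605.769775390625, 73.13043212890625), (217.44068908691406, 165.51638793945312), 88.7608413696289)
tester 0.01 1717 [0.5991 0.0706 0.0175] [ 0.5219 -0.0319  0.01  ] [0.6849 0.1624 0.03  ] ((599.160400390625, 63.51676559448242), (187.62176513671875, 159.38137817382812), 85.08407592773438)
tester 0.03 28 [0.603  0.0965 0.0411] [0.5758 0.0289 0.0301] [0.6176 0.1388 0.0584] ((608.4771118164062, 80.76251220703125), (110.242866516
[... 796 characters left out ...]
0630722045898)
steel 0.004 1564 [0.51   0.2917 0.0083] [0.4176 0.1975 0.004 ] [0.6103 0.3863 0.03  ] ((514.0637817382812, 292.5926208496094), (189.22520446777344, 190.72418212890625), 89.31507873535156)
steel 0.01 288 [0.5068 0.2878 0.0168] [0.4202 0.1976 0.01  ] [0.6043 0.3846 0.03  ] ((516.7467651367188, 294.10205078125), (185.194580078125, 180.52049255371094), 83.32440948486328)
steel 0.03 420 [0.5042 0.29   0.0465] [0.433  0.2177 0.03  ] [0.5721 0.355  0.06  ] ((503.2398986816406, 287.2846374511719), (121.7118911743164, 121.2837905883789), 10.560253143310547)
scene spring 294 [ 0.43039219 -0.04075216  0.09556889] [ 0.4016763  -0.0662654   0.06095861] [ 0.45118417 -0.0178176   0.10560937]
```

View pics/topc.png

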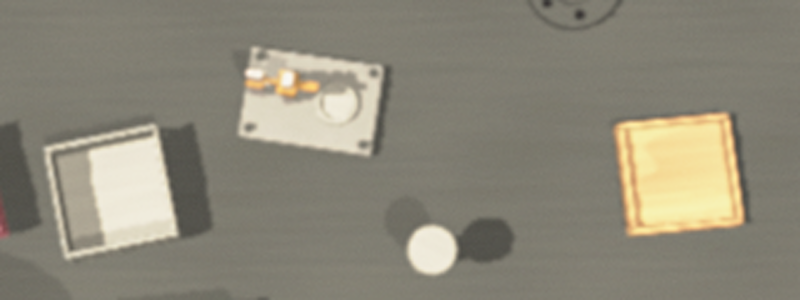

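View pics/scenec.png

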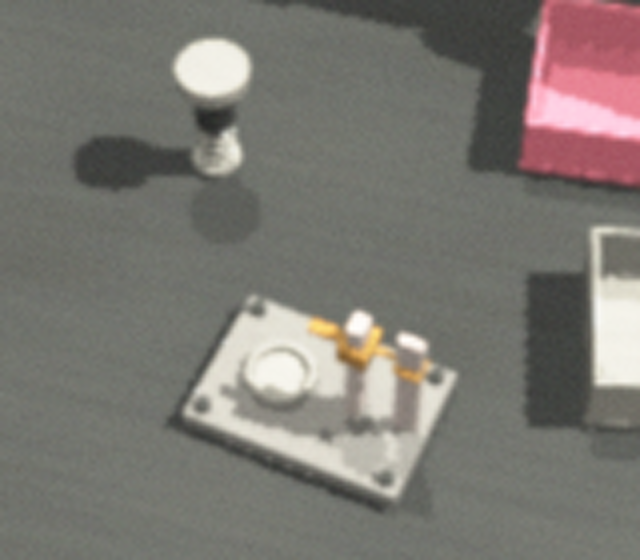

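```bash
python3 - <<'E'
from h import *
d=dict(np.load('pics/wrist0.npz'));print(d['T_tool_cam'].round(4),d['camera_matrix'])
d=dict(np.load('pics/top0.npz'));P=cloud(d)
# tester seat->post direction
Q=P[180:240,285:365].reshape(-1,3);S=Q[(Q[:,2]>.085)&(Q[:,2]<.13)];print(S.round(3)[::6])
from itertools import product
pl=Q[(abs(Q[:,2]-.016)<.006)]
for yaw in(10,15,20):
  a=np.radians(yaw)
# fine: seat pixel & post pixel ray intersection
K=d['camera_matrix'];R=cv2.Rodrigues(d['rvec'])[0];t=d['tvec'].ravel()
C=-R.T@t
def at(u,v,z):
    r=R.T@np.linalg.inv(K)@[u,v,1];return C+r*(z-C[2])/r[2]
f=lambda x,y,z:at(200+x/2.5,170+y/2.5,z).round(4)
print('seat',f(338,104,.024),'post',f(288,76,.108),'bar',f(253,72,.11))
for c in((252,48),(384,66),(372,155),(239,135)):print('corner',f(*c,.016))
for c in((47,147),(154,124),(178,235),(69,257)):print('steel',f(*c,.05))
for c in((613,122),(730,114),(744,225),(629,235)):print('keep',f(*c,.022))
print('spring',f(432,249,.098))
c0=np.array([.6,.06,.3])
for a in(0,90,180,-90, 15,-15,165,-165):
    a=np.radians(a);y=np.array([np.cos(a),np.sin(a),0]);x=np.array([0,0,-1.]);O=np.stack([x,y,np.cross(x,y)],1)
    for p in((.6,.06,.3),(.428,-.0445,.25)):
        q=manip.inverse_kinematics(p,O);print(np.degrees(a),p,None if q is None else np.round(q,1))
E
```

```text
[[-5.000e-04 -2.958e-01  9.552e-01 -1.585e-01]
 [ 1.000e+00 -5.000e-04  3.000e-04  6.000e-04]
 [ 4.000e-04  9.552e-01  2.958e-01 -8.450e-02]
 [ 0.000e+00  0.000e+00  0.000e+00  1.000e+00]] [[367.23979084   0.         317.80734839]
 [  0.         367.23979084 237.69359221]
 [  0.           0.           1.        ]]
[[0.616 0.138 0.108]
 [0.619 0.103 0.091]
 [0.613 0.133 0.106]
 [0.612 0.1   0.111]
 [0.61  0.138 0.11 ]
 [0.613 0.123 0.094]
 [0.61  0.092 0.107]
 [0.609 0.131 0.101]
 [0.611 0.116 0.089]
 [0.61  0.092 0.095]
 [0.609 0.124 0.089]
 [0.608 0.105 0.093]
 [0.608 0.087 0.09 ]
 [0.605 0.108 0.096]
 [0.605 0.093 0.094]
 [0.605 0.077 0.088]
 [0.602 0.108 0.096]
 [0.604 0.093 0.086]
 [0.603 0.077 0.088]
 [0.599 0.103 0.098]
 [0.601 0.087 0.087]
 [0.6   0.072 0.086]
 [0.597 0.095 0.094]
 [0.593 0.098 0.098]]
seat [0.5951 0.0444 0.024 ] post [0.6084 0.0969 0.108 ] bar [0.6129 0.1327 0.11  ]
corner [0.661  0.1366 0.016 ]
corner [ 0.6378 -0.0069  0.016 ]
corner [0.5398 0.0089 0.016 ]
corner [0.5648 0.1521 0.016 ]
steel [0.55  0.354 0.05 ]
steel [0.5723 0.2406 0.05  ]
steel [0.4534 0.21
[... 393 characters left out ...]
45, 0.25) [ -14.7   10.4  113.1   -0.    56.5 -104.7]
180.0 (0.6, 0.06, 0.3) None
180.0 (0.428, -0.0445, 0.25) None
-90.0 (0.6, 0.06, 0.3) [-0.6 22.7 86.8 -0.  70.6 89.4]
-90.0 (0.428, -0.0445, 0.25) [-14.7  10.4 113.1  -0.   56.5  75.3]
14.999999999999998 (0.6, 0.06, 0.3) [ -0.6  22.7  86.8  -0.   70.6 -15.6]
14.999999999999998 (0.428, -0.0445, 0.25) [-14.7  10.4 113.1  -0.   56.5 -29.7]
-14.999999999999998 (0.6, 0.06, 0.3) [-0.6 22.7 86.8 -0.  70.6 14.4]
-14.999999999999998 (0.428, -0.0445, 0.25) [-14.7  10.4 113.1  -0.   56.5   0.3]
165.0 (0.6, 0.06, 0.3) None
165.0 (0.428, -0.0445, 0.25) None
-165.0 (0.6, 0.06, 0.3) None
-165.0 (0.428, -0.0445, 0.25) [-14.7  10.4 113.1  -0.   56.5 150.3]
```

```bash
cat >> h.py <<'E'
def ori(adeg):
    a=np.radians(adeg);y=np.array([np.cos(a),np.sin(a),0]);x=np.array([0,0,-1.]);return np.stack([x,y,np.cross(x,y)],1)
YAW=-9.5
E
python3 - <<'E'
from h import *
manip.move_to([.598,.06,.28],ori(YAW));print(manip.current_time_s())
d,T=snap('wrist','w_tester')
manip.move_to([.428,-.045,.25],ori(YAW));print(manip.current_time_s())
d,T=snap('wrist','w_spring');P=cloud(d,T)
E
```

```text
2.6917
3.5667
```

View pics/w_tester.png

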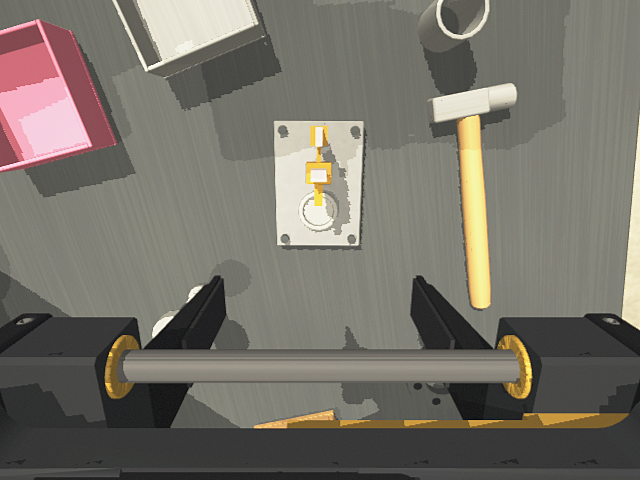

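View pics/w_spring.png

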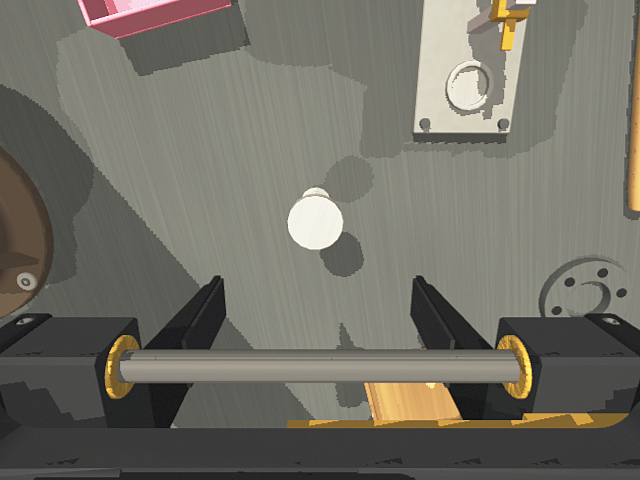

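The tester view shows the seat ring centred near (318,211) and the post near (318,177). The spring view shows the cap disc near (315,222). Next I'll fit these precisely.

```bash
python3 - <<'E'
from h import *
def load(n):
    d=dict(np.load(f'pics/{n}.npz'));return d,(d['tp'],d['tr'])
def at(d,T,u,v,z):
    A=d['T_tool_cam'];R=T[1]@A[:3,:3];C=T[1]@A[:3,3]+T[0]
    r=R@np.linalg.inv(d['camera_matrix'])@[u,v,1];return (C+r*(z-C[2])/r[2]).round(4)
d,T=load('w_spring');P=cloud(d,T)
Q=P[170:270,270:360].reshape(-1,3);S=Q[(Q[:,2]>.08)];print('cap',len(S),np.median(S,0),S.min(0),S.max(0),cv2.minEnclosingCircle((S[:,:2]*1000).astype(np.float32)))
m=np.zeros((480,640),np.uint8);m[170:270,270:360]=(P[170:270,270:360,2]>.08)
c=max(cv2.findContours(m,0,1)[0],key=cv2.contourArea);e=cv2.fitEllipse(c);print(e,at(d,T,*e[0],np.median(S[:,2])))
d,T=load('w_tester');P=cloud(d,T)
im=d['image'][110:255,265:375][:,:,::-1];cv2.imwrite('pics/tc.png',cv2.resize(im,None,fx=4,fy=4,interpolation=cv2.INTER_CUBIC))
hz=P[110:255,265:375,2]
Q=P[110:255,265:375].reshape(-1,3)
pl=Q[abs(Q[:,2]-.016)<.004];print('plate',len(pl),cv2.minAreaRect((pl[:,:2]*1000).astype(np.float32)),np.median(pl[:,2]))
print('rim',np.nanmedian(P[200:222,300:337,2]))
for lo,hi in((.083,.1),(.1,.106),(.106,.12)):
    S=Q[(Q[:,2]>lo)&(Q[:,2]<hi)];print(lo,len(S),S.mean(0),S.min(0),S.max(0))
E
```

```text
cap 2418 [ 0.42695912 -0.04074433  0.09832811] [ 0.40270737 -0.0659935   0.08450396] [ 0.45075623 -0.01807772  0.10105463] ((426.8209228515625, -42.30342102050781), 24.589580535888672)
((314.694091796875, 220.98248291015625), (54.25214385986328, 55.213523864746094), 0.38194793462753296) [ 0.427  -0.0406  0.0983]
plate 8949 ((599.9566650390625, 77.002685546875), (144.80816650390625, 100.03612518310547), 80.12168884277344) 0.015439464431218297
rim 0.01784476215924724
0.083 809 [0.60519589 0.10700677 0.08864712] [0.59160443 0.06980444 0.08300186] [0.61849086 0.14392216 0.09972333]
0.1 19 [0.60469403 0.10454345 0.10233573] [0.59884553 0.09864177 0.10000357] [0.61049439 0.1069708  0.10598329]
0.106 304 [0.60681044 0.11574674 0.10831805] [0.59747878 0.09489643 0.10603818] [0.61366488 0.14244666 0.11118262]
```

View pics/tc.png

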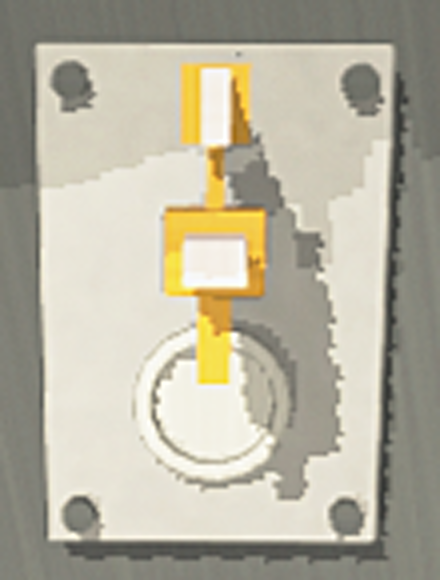

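```bash
python3 - <<'E'
from h import *
d=dict(np.load('pics/w_tester.npz'));T=(d['tp'],d['tr'])
def at(u,v,z):
    A=d['T_tool_cam'];R=T[1]@A[:3,:3];C=T[1]@A[:3,3]+T[0]
    r=R@np.linalg.inv(d['camera_matrix'])@[u,v,1];return (C+r*(z-C[2])/r[2])
px=lambda x,y:(265+(x+.5)/4-.5,110+(y+.5)/4-.5)
a=np.radians(-9.88);xt=np.array([np.cos(a),np.sin(a)]);yt=np.array([-np.sin(a),np.cos(a)])
for n,p,z in(('outer',(211.5,403),.024),('inner',(212.5,400),.024),('post',(214.5,262),.108),('bar',(216,106),.11)):
    w=at(*px(*p),z)[:2];print(n,w,'rel plate',(w-[.59996,.0770])@xt,(w-[.59996,.0770])@yt)
# extremes
for e in((134,403),(289,403),(211,323),(211,483)):print(at(*px(*e),.024))
manip.set_gripper(.075);
O=ori(-9.88);g=[.427,-.0412]
manip.move_l([*g,.17],O,.2);manip.move_l([*g,.0835],None,.12)
print(manip.current_time_s(),manip.current_tool_pos(),manip.current_contact_force())
snap('wrist','w_pre');snap('scene','s_pre')
E
```

```text
outer [0.59530851 0.0505319 ] rel plate -4.0968292609788475e-05 -0.026873687578784104
inner [0.59573886 0.05135834] rel plate 0.00024119659851986835 -0.025985656201041284
post [0.60457715 0.10130118] rel plate 0.0003789501831800747 0.024733010248654673
bar [0.61042033 0.13450791] rel plate 0.0004376870429384676 0.05844986400179226
[0.5732333  0.05420378 0.024     ]
[0.61738219 0.04686027 0.024     ]
[0.59899303 0.07349263 0.024     ]
[0.59121086 0.02684954 0.024     ]
5.6333 [ 0.42740327 -0.04129575  0.08417244] [ 0.10412914 -0.31259336  0.14641396]
```

View pics/w_pre.png

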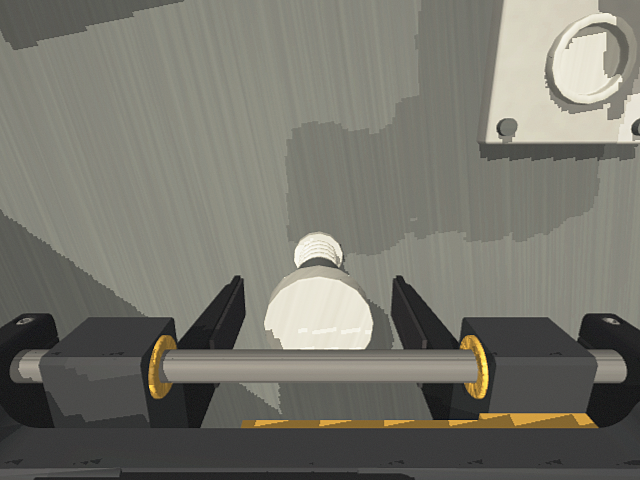

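```bash
python3 - <<'E'
from h import *
manip.set_gripper(.03,30);print(manip.current_finger_gap(),manip.current_contact_force())
p=manip.current_tool_pos()
manip.move_l([p[0],p[1],.20],None,.2)
print(manip.current_time_s(),manip.current_finger_gap(),manip.current_contact_force())
manip.move_to([.5953,.0511,.22],ori(-9.88))
print(manip.current_time_s(),manip.current_tool_pos())
d,T=snap('wrist','w_held');d2,_=snap('scene','s_held');d3,_=snap('top','t_held')
print(manip.current_contact_force())
cv2.imwrite('pics/wh.png',cv2.resize(d['image'][130:370,200:440][:,:,::-1],None,fx=2.5,fy=2.5,interpolation=cv2.INTER_CUBIC))
cv2.imwrite('pics/sh.png',cv2.resize(d2['image'][160:320,230:390][:,:,::-1],None,fx=3.5,fy=3.5,interpolation=cv2.INTER_CUBIC))
E
```

```text
0.04839434885396832 [ 0.53797972 -0.1365494   0.29564798]
7.025 0.048272231812251896 [ 0.25282895 -1.31488867 -1.3239543 ]
7.8167 [0.59411713 0.05070709 0.21868092]
[-0.10326173  0.12707789 -1.10426996]
```

View pics/wh.png

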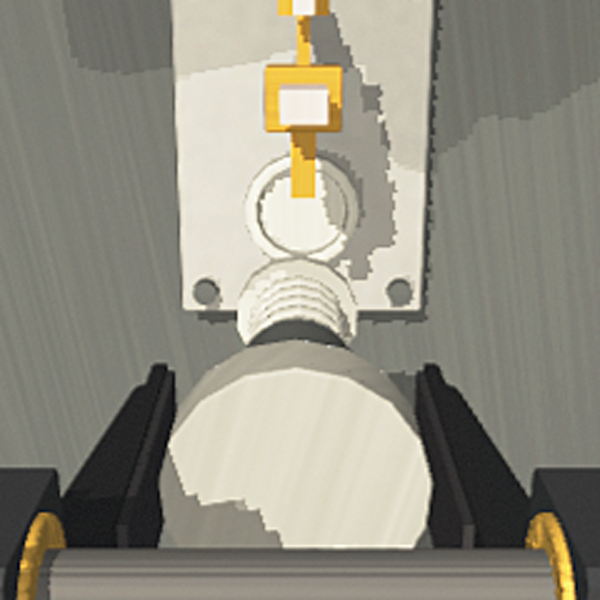

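View pics/sh.png

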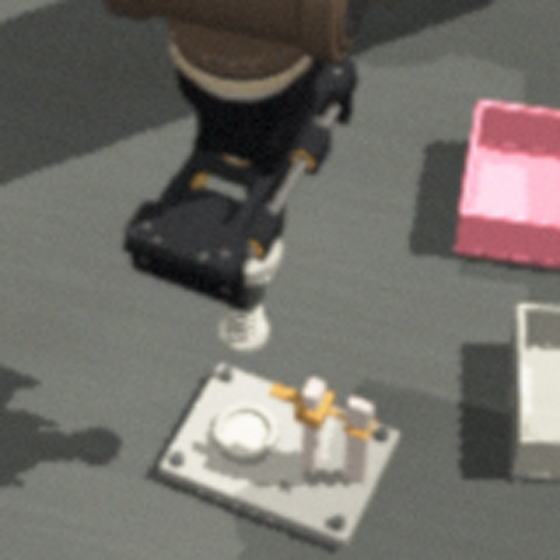

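```bash
python3 - <<'E'
from h import *
print(manip.current_tool_pos(),manip.current_time_s())
d=dict(np.load('pics/w_held.npz'));T=(d['tp'],d['tr']);print(T[0])
def at(u,v,z):
    A=d['T_tool_cam'];R=T[1]@A[:3,:3];C=T[1]@A[:3,3]+T[0]
    r=R@np.linalg.inv(d['camera_matrix'])@[u,v,1];return (C+r*(z-C[2])/r[2])
px=lambda x,y:(200+(x+.5)/2.5-.5,130+(y+.5)/2.5-.5)
a=np.radians(-9.88);xt=np.array([np.cos(a),np.sin(a)]);yt=np.array([-np.sin(a),np.cos(a)])
rel=lambda w:((w[:2]-T[0][:2])@xt*1000,(w[:2]-T[0][:2])@yt*1000)
P=cloud(d,T)
f=P[230:275,290:350].reshape(-1,3);f=f[(f[:,2]>.11)&(f[:,2]<.16)]
print('foot cloud',len(f),f.min(0),f.max(0)); ft=f
X=(ft[:,:2]-T[0][:2])@xt;Y=(ft[:,:2]-T[0][:2])@yt
print('X',X.min(),X.max(),'Y',Y.max(),np.percentile(Y,98))
zz=ft[:,2]
for lo in np.arange(.128,.15,.004):
    s=(zz>lo)&(zz<lo+.004)
    if s.sum()>3: print(round(lo,3),s.sum(),X[s].min(),X[s].max(),Y[s].max())
for z in(.137,.143):
    print('foot top pt',z,rel(at(*px(297,258),z)),'L',rel(at(*px(237,312),z)),'R',rel(at(*px(357,312),z)))
for e in((245,210),(359,210),(302,152),):print('rim',rel(at(*px(*e),.024)),at(*px(*e),.024))
r=P[200:250,280:360].reshape(-1,3);r=r[(r[:,2]>.0195)&(r[:,2]<.03)];print('rim cloud',len(r),r.min(0),r.max(0))
c=P[270:350,250:400].reshape(-1,3);c=c[(c[:,2]>.2)&(c[:,2]<.26)];print('cap top',np.median(c[:,2]),len(c))
E
```

```text
[0.59434499 0.05019179 0.21992504] 7.9667
[0.59411713 0.05070709 0.21868092]
foot cloud 840 [0.57732025 0.03991352 0.13589943] [0.60997905 0.06583884 0.15995077]
X -0.016282791754429166 0.015870152264895684 Y 0.015128788139809583 0.014626461544761663
0.136 51 -0.016218458007547537 0.015268673355517 0.015128788139809583
0.14 519 -0.016282791754429166 0.015870152264895684 0.014867821439838102
0.144 117 -0.012465428353239362 0.011593859255135347 0.011255875603319494
0.148 11 -0.01239945742819069 0.011297842242500682 0.008600001101748031
foot top pt 0.137 (np.float64(-0.1703122465215931), np.float64(13.804621330435623)) L (np.float64(-16.83695094253954), np.float64(-1.8589958870796675)) R (np.float64(16.501928818725474), np.float64(-1.8229094090273836))
foot top pt 0.143 (np.float64(-0.161721126513745), np.float64(15.581983529123637)) L (np.float64(-16.41193343777202), np.float64(0.3097315778217182)) R (np.float64(16.09395357527683), np.float64(0.34491641266516837))
rim (np.float64(-20.87131229453218), np.float64(0.0770439216514006)) [0.57356858 0.0543642  0.024     ]
rim (np.float64(24.12793690493906), np.float64(0.10744182081501089)) [0.61790567 0.04667294 0.024     ]
rim (np.float64(1.586046653605012), np.float64(23.14534162544032)) [0.59965106 0.07323703 0.024     ]
rim cloud 494 [0.54838736 0.00628504 0.01952446] [0.62931546 0.06674802 0.02595211]
cap top 0.23332841146409478 10094
```

```bash
python3 - <<'E'
from h import *
O=ori(-9.88)
t=np.array([.5960,.0517,.145])
cmd=t.copy()
manip.move_l(cmd,O,.12);manip.pause(.3);p=np.array(manip.current_tool_pos());print(p,manip.current_contact_force(),manip.current_eef_rot()[:,0])
cmd=cmd+(t-p);manip.move_l(cmd,O,.03);manip.pause(.3);p=np.array(manip.current_tool_pos());print(p,manip.current_time_s(),cmd)
E
```

```text
[0.59615916 0.05170694 0.14551476] [ 0.60177771 -0.38941141 -0.65914201] [ 8.78562855e-04 -2.27940606e-05 -9.99999614e-01]
[0.59584078 0.05167557 0.14446382] 9.5917 [0.59584084 0.05169306 0.14448524]
```

```bash
python3 - <<'E'
from h import *
manip.move_l([.5960,.0517,.112],None,.08);manip.pause(.15)
f0=np.array(manip.current_contact_force());print(manip.current_tool_pos(),f0)
z=.112
while z>.0995:
    z-=.0015;manip.move_l([.5960,.0517,z],None,.05);manip.pause(.08)
    f=np.array(manip.current_contact_force())-f0;print(round(z,4),np.array(manip.current_tool_pos()).round(4),f.round(2))
    if f[2]>3: break
print(manip.current_time_s())
d,T=snap('wrist','w_ins');d2,_=snap('scene','s_ins')
cv2.imwrite('pics/wi.png',cv2.resize(d['image'][130:370,200:440][:,:,::-1],None,fx=2.5,fy=2.5,interpolation=cv2.INTER_CUBIC))
cv2.imwrite('pics/si.png',cv2.resize(d2['image'][210:330,250:370][:,:,::-1],None,fx=4.5,fy=4.5,interpolation=cv2.INTER_CUBIC))
E
```

```text
[0.59625201 0.05171358 0.1124295 ] [ 4.30252735e-01 -1.10564269e-03 -1.20033766e+00]
0.1105 [0.596  0.0517 0.1106] [-0.22  0.24  0.12]
0.109 [0.596  0.0517 0.109 ] [-1.07 -0.6   0.18]
0.1075 [0.596  0.0517 0.1075] [-0.14  0.05  0.72]
0.106 [0.596  0.0517 0.106 ] [-0.75 -0.08  0.49]
0.1045 [0.596  0.0517 0.1045] [-0.62 -0.72  0.09]
0.103 [0.596  0.0517 0.103 ] [-0.89 -0.07 -0.38]
0.1015 [0.5962 0.0517 0.1016] [ 0.08 -0.57  1.29]
0.1 [0.5962 0.0517 0.1002] [ 0.2  -0.39  3.72]
12.9667
```

View pics/wi.png

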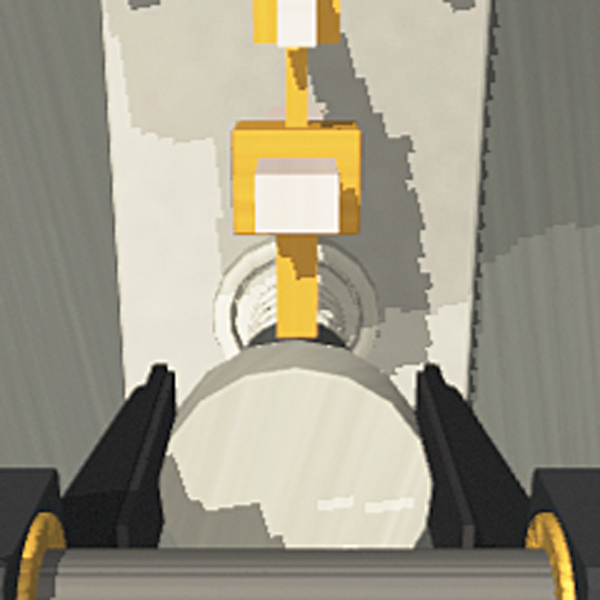

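View pics/si.png

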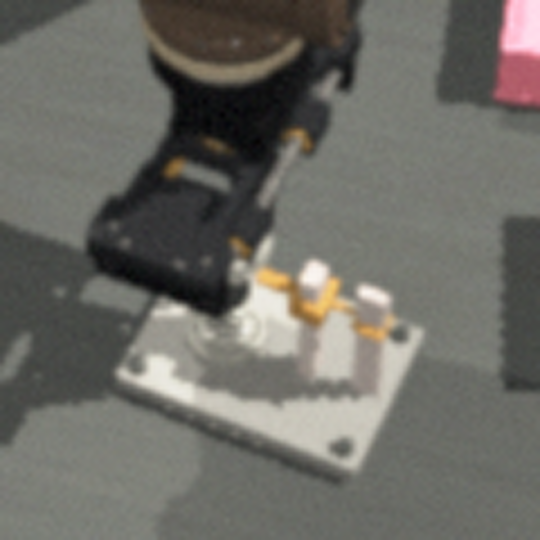

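The spring bottoms at TCP z≈0.1015, so it is seated. The pictures show the foot inside the ring (wh px ~(295,310)) and the pointer not touched. Next I release, rise and check.

```bash
python3 - <<'E'
from h import *
manip.move_l([.5960,.0517,.1018],None,.05)
manip.set_gripper(.07);manip.pause(.1);print(manip.current_contact_force())
manip.move_l([.5960,.0517,.16],None,.12);manip.set_gripper(0.0,20)
manip.pause(.3);print(manip.current_time_s(),manip.current_finger_gap(),manip.current_contact_force())
d,T=snap('wrist','w_rel');P=cloud(d,T);d2,_=snap('scene','s_rel')
c=P[150:370,230:410].reshape(-1,3);c=c[(c[:,2]>.112)&(c[:,2]<.125)&(c[:,1]<.0865)];print('cap top',len(c),np.median(c[:,2]),cv2.minEnclosingCircle((c[:,:2]*1000).astype(np.float32)))
cv2.imwrite('pics/wr.png',cv2.resize(d['image'][90:370,190:450][:,:,::-1],None,fx=2.1,fy=2.1,interpolation=cv2.INTER_CUBIC))
E
```

```text
[-0.40307345  0.22860703  0.40330986]
16.1667 0.00042636094457862666 [ 0.06257519 -0.2847251   0.01187506]
cap top 3763 0.11638046541305264 ((595.6340942382812, 50.57929992675781), 24.51892852783203)
```

View pics/wr.png

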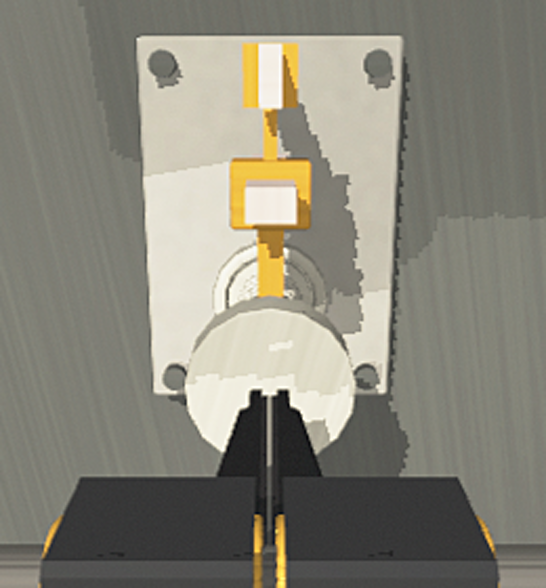

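```bash
python3 - <<'E'
from h import *
X=[.5956,.0506]
def fz(n=5):
    s=[]
    for _ in range(n): manip.pause(.02); s.append(manip.current_contact_force()[2])
    return np.mean(s),np.max(s)
manip.move_l([*X,.132],None,.1);manip.pause(.2);f0=fz(8)[0];print('tare',f0,manip.current_tool_pos())
z=.129
while True:
    manip.move_l([*X,z],None,.03);f=fz(4)[0]-f0;print(round(z,4),round(f,2))
    if f>9: break
    z-=.002 if f<7 else .001
    assert z>.110
# trim
log=[];ok=None
for i in range(14):
    f=fz(6)[0]-f0;e=15-f
    t=manip.current_time_s()
    log.append((round(t,2),round(z,4),round(f,2)))
    if abs(e)<.35:
        if ok is None: ok=t
        if t-ok>1.6: break
    else:
        ok=None
        z-=np.clip(e/1.4e3*.9,-.003,.003);manip.move_l([*X,z],None,.02)
print(log)
manip_t=manip.current_time_s();print(manip_t,manip.current_tool_pos())
snap('wrist','w_press');snap('scene','s_press')
E
```

```text
tare 0.04163693447144762 [0.59571854 0.05063144 0.1323973 ]
0.129 -0.25
0.127 1.86
0.125 4.73
0.123 6.71
0.121 9.16
[(18.72, 0.121, np.float64(9.1)), (19.12, np.float64(0.118), np.float64(12.75)), (19.47, np.float64(0.1166), np.float64(14.86)), (19.57, np.float64(0.1166), np.float64(14.62)), (19.92, np.float64(0.1163), np.float64(14.91)), (20.02, np.float64(0.1163), np.float64(14.82)), (20.12, np.float64(0.1163), np.float64(14.91)), (20.22, np.float64(0.1163), np.float64(14.68)), (20.32, np.float64(0.1163), np.float64(14.94)), (20.42, np.float64(0.1163), np.float64(14.89)), (20.52, np.float64(0.1163), np.float64(14.72)), (20.62, np.float64(0.1163), np.float64(14.66)), (20.72, np.float64(0.1163), np.float64(14.59)), (21.07, np.float64(0.116), np.float64(15.21))]
21.0667 [0.5963119  0.05060846 0.11742245]
```

```bash
python3 - <<'E'
from h import *
F=[]
for _ in range(24): manip.pause(.05);F.append(manip.current_contact_force()[2])
print(np.mean(F),min(F),max(F),manip.current_tool_pos(),manip.current_time_s())
manip.move_l([.5956,.0506,.135],None,.05)
manip.move_l([.5956,.0506,.17],None,.12)
manip.set_gripper(.07)
manip.pause(.2)
d,T=snap('wrist','w_after');P=cloud(d,T);d2,_=snap('scene','s_after');d3,_=snap('top','t_after')
def rep(P,n):
  q=P.reshape(-1,3);a=np.radians(-9.88);xt=np.array([np.cos(a),np.sin(a)]);yt=np.array([-np.sin(a),np.cos(a)])
  X=(q[:,:2]-[.5956,.0506])@xt;Y=(q[:,:2]-[.5956,.0506])@yt
  for nm,(x0,x1,y0,y1) in dict(arm=(-.004,.004,.028,.04),needle=(-.003,.003,.064,.076),collar=(-.014,-.009,.046,.058)).items():
    s=q[(X>x0)&(X<x1)&(Y>y0)&(Y<y1)&(q[:,2]>.05)&(q[:,2]<.105)];print(n,nm,len(s),np.median(s[:,2]) if len(s) else None)
rep(P,'after')
for n in('w_tester','w_rel','w_press'):
    e=dict(np.load(f'pics/{n}.npz'));rep(cloud(e,(e['tp'],e['tr'])),n)
cv2.imwrite('pics/wa.png',cv2.resize(d['image'][90:370,190:450][:,:,::-1],None,fx=2.1,fy=2.1,interpolation=cv2.INTER_CUBIC))
print(manip.current_time_s())
E
```

```text
15.270242841545018 14.466699887690377 16.361139009427855 [0.59630921 0.05058043 0.11742807] 22.3667
after arm 210 0.08836218256473917
after needle 114 0.08755420772551907
after collar 94 0.09148506086831011
w_tester arm 98 0.08842783637419836
w_tester needle 65 0.08743483884087175
w_tester collar 38 0.09148984702279063
w_rel arm 242 0.0884996403765163
w_rel needle 140 0.087381806332646
w_rel collar 99 0.09141510085241893
w_press arm 330 0.08845201251230314
w_press needle 193 0.0874977212153405
w_press collar 138 0.09136686044582887
24.9
```

View pics/wa.png

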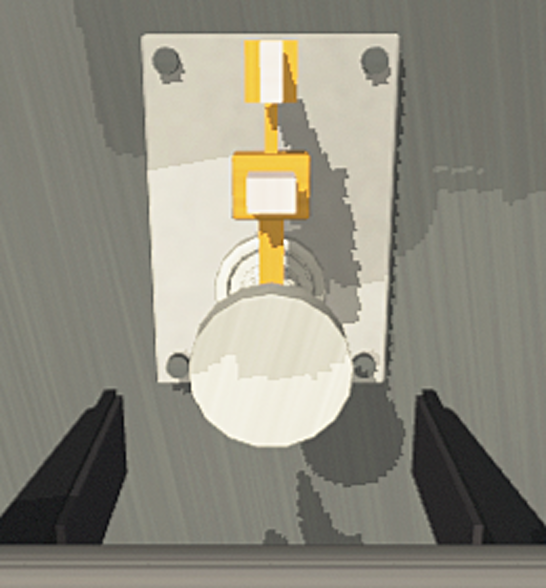

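The pointer didn't move. Its arm top reads 88.4 mm before, during and after the press, about 3 mm above mark level. I'll check this against the mark's own depth, then regrip and lift the spring.

```bash
python3 - <<'E'
from h import *
e=dict(np.load('pics/w_after.npz'));P=cloud(e,(e['tp'],e['tr']));q=P.reshape(-1,3)
a=np.radians(-9.88);xt=np.array([np.cos(a),np.sin(a)]);yt=np.array([-np.sin(a),np.cos(a)])
X=(q[:,:2]-[.5956,.0506])@xt;Y=(q[:,:2]-[.5956,.0506])@yt
s=(abs(X)>.005)&(abs(X)<.012)&(Y>.078)&(Y<.096)&(q[:,2]>.06)&(q[:,2]<.1);print('mark top',s.sum(),np.median(q[s,2]))
O=ori(-9.88);print(manip.inverse_kinematics([.512,-.319,.2],O))
manip.move_l([.5960,.0517,.1012],None,.12);manip.pause(.2);print(manip.current_contact_force())
manip.set_gripper(.03,30);print(manip.current_finger_gap(),manip.current_contact_force())
manip.move_l([.5960,.0517,.21],None,.1)
manip.pause(.1);print(manip.current_finger_gap(),manip.current_contact_force(),manip.current_time_s())
manip.move_to([.512,-.319,.2],O);manip.pause(.2)
print(manip.current_time_s(),manip.current_tool_pos())
d,T=snap('wrist','w_tray',);P=cloud(d,T);print(cv2.minAreaRect((lambda s:(s[:,:2]*1000).astype(np.float32))((lambda q:q[(q[:,2]>.015)&(q[:,2]<.03)])(P[0:300].reshape(-1,3)))))
snap('top','t_tray')
E
```

```text
mark top 246 0.08423498185999462
[-3.81964885e+01  2.78537443e+01  9.41993097e+01 -2.54444375e-14
  5.79469460e+01 -2.83164885e+01]
[-0.05784549 -0.12625349  1.34894435]
0.04799396655607308 [-0.80720017 -0.22904362 -0.52437288]
0.04849900437470706 [-0.43261894 -0.3970227  -1.84768654] 27.6667
29.2833 [ 0.51248537 -0.3181394   0.20005437]
((611.098876953125, -281.149658203125), (358.3189392089844, 145.89854431152344), 19.870845794677734)
```

View pics/w_tray.png

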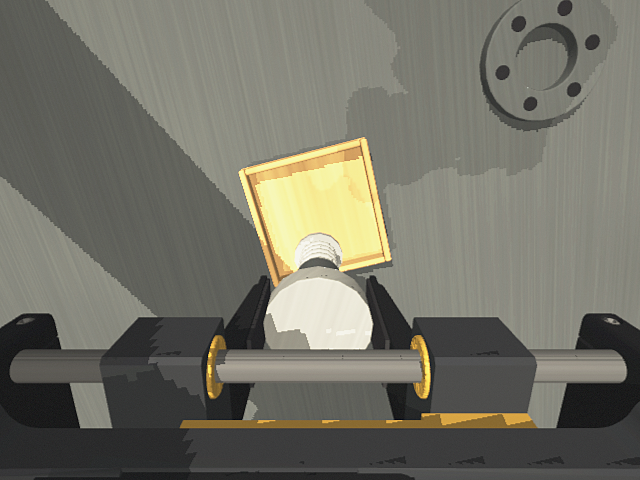

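The needle top is at 87.5 mm and the mark top at 84.2 mm, so the spring is good. The wooden tray lies directly ahead, with corners at (241,172), (365,139) and (390,264).

```bash
python3 - <<'E'
from h import *
d=dict(np.load('pics/w_tray.npz'));T=(d['tp'],d['tr'])
def at(u,v,z):
    A=d['T_tool_cam'];R=T[1]@A[:3,:3];C=T[1]@A[:3,3]+T[0]
    r=R@np.linalg.inv(d['camera_matrix'])@[u,v,1];return (C+r*(z-C[2])/r[2])
c=[at(*p,.022) for p in((241,172),(365,139),(390,264))];print(np.round(c,4))
m=(c[0]+c[2])/2;print(m)
assert np.hypot(*(m[:2]-[.512,-.319]))<.015
x,y=m[0],m[1]+.001
manip.move_l([x,y,.1],None,.12);manip.pause(.2);f0=manip.current_contact_force()[2]
z=.0945
while z>.082:
    manip.move_l([x,y,z],None,.05);manip.pause(.1);f=manip.current_contact_force()[2]-f0;print(round(z,4),round(f,2))
    if f>1.8:break
    z-=.0015
manip.move_l([x,y,z+.001],None,.03)
manip.set_gripper(.075);manip.pause(.1);manip.move_l([x,y,.22],None,.15);manip.pause(.3)
print(manip.current_time_s(),manip.current_contact_force())
d,T=snap('wrist','w_done');P=cloud(d,T);q=P[0:300].reshape(-1,3);s=q[(q[:,2]>.09)&(q[:,2]<.12)&(abs(q[:,0]-x)<.05)&(abs(q[:,1]-y)<.05)];print(np.median(s[:,2]),cv2.minEnclosingCircle((s[:,:2]*1000).astype(np.float32)),np.std(s[:,2]))
snap('top','t_done');snap('scene','s_done')
E
```

```text
[[ 0.4506 -0.2637  0.022 ]
 [ 0.5655 -0.2542  0.022 ]
 [ 0.5739 -0.3759  0.022 ]]
[ 0.51222664 -0.31979002  0.022     ]
0.0945 -0.82
0.093 -1.3
0.0915 -0.75
0.09 -1.03
0.0885 1.09
0.087 3.31
35.0417 [-0.25455178  0.34813388  0.10643046]
0.10431569974119997 ((511.8621826171875, -319.9845886230469), 24.57387351989746) 0.0019099053657148527
```

View pics/w_done.png

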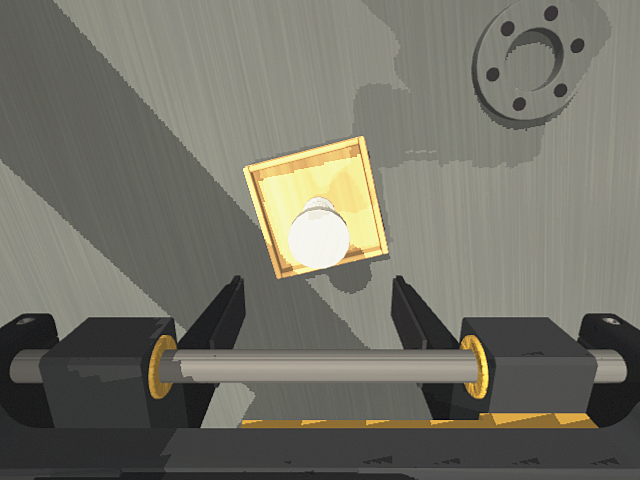

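View pics/s_done.png

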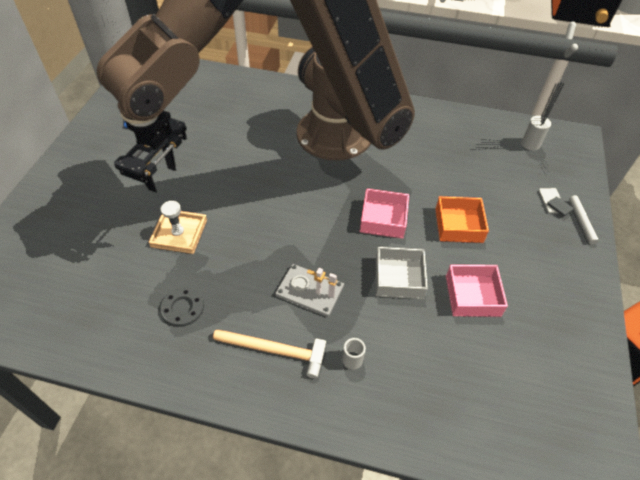

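The spring stands upright at the tray's centre (s_done px (172,220)). The cap top is at 104.3 mm, which matches 98.4 + 6. The flange, hammer and pipe piece have not moved, so I'm handing the job in.

```bash
python3 -c "
from h import *
print(manip.current_time_s());print(manip.sign_off())"
```

```text
35.1917
the job is handed in; nothing more can be done
None
```

The spring tested good and now stands upright in the middle of the low wooden tray. I handed the job in at 35 s of the 64 s limit.

- **Test:** I seated the spring and pressed its cap with closed fingertips at about 15 N for roughly 3 s. The mean over the last 1.2 s was 15.3 N, and the highest reading was 16.4 N.
- **Reading:** The pointer did not move. Its arm top measured 88.4 mm before, during and after the press. The needle's top was at 87.5 mm and the mark's top at 84.2 mm, so the pointer is about 3 mm above the mark.
- **Last checks:**
  - The cap top in the tray is at 104.3 mm, which matches the spring's 98.4 mm free height plus the tray's 6 mm floor. Its outline is centred within 1 mm of the tray's centre.
  - By eye in the last scene picture, the flange, pipe piece and hammer are where they were.
  - The gripper is clear of everything.
- **Disagreement:** The depth camera reads about 0.5–1 mm low on the tester, for example 88.4 mm against the given 89.5 mm for the pointer at its top. That is too small to change the verdict.

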